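# Breakfast sets by the toaster oven

## Task

Make up the breakfast sets: on the wooden tray the espresso cup in the middle of the large mark and the small coffee capsule on the small one; on the black tray the egg cup on the large mark and the salt shaker on the small one; and lower the large capsule into the tin until it stands on the fill. Set all down gently, centred and upright, drop nothing, and leave the jam jar where it is.

Things in the scene. Friction and masses are not known exactly. Their poses are not given: they have to be found in the camera images.
- cup: Blue ceramic espresso cup without handle, open at the top: 56 mm tall, outside diameter 42 mm at the foot, 54 mm at 12 mm up, widening to 60 mm at the rim; wall 3 mm, about 0.14 kg. Origin: centre of the underside; z up. Loose.
- small_capsule: Small plain aluminium coffee capsule standing on its rim, the smallest of the things: 30 mm tall; rim 37 mm across and 2 mm thick at the bottom, body tapering from 31 mm to 28 mm across at the top, about 15 g. Origin: centre of the underside; z up. Loose.
- large_capsule: Large plain aluminium coffee capsule of the same form standing on its rim: 46 mm tall; rim 46 mm across and 2 mm thick at the bottom, body tapering from 39 mm to 36 mm across at the top, about 30 g. Origin: centre of the underside; z up. Loose.
- egg_cup: Pale wooden egg cup: 58 mm tall, foot 44 mm across, thin stem 20 mm across from 12 to 24 mm up, and an open bowl that is 44 mm across at 34 mm up and 49 mm across at the rim, about 60 g. Origin: centre of the underside; z up. Loose.
- shaker: Glass salt shaker with white salt inside and a steel cap: straight, 65 mm tall, 38 mm across (cap 39 mm from 48 to 58 mm up, then narrowing to 24 mm at the top), about 90 g. Origin: centre of the underside; z up. Loose.
- wood_tray: Rectangular wooden tray that does not move, 130 mm (its x) by 190 mm (its y), rim 5 mm thick and 16 mm high, floor 5 mm above the counter. Origin: centre of the underside, on the counter. Two round cork marks lie flush in its floor: the large one (72 mm across) is centred at its own x = 0, y = +47 mm, the small one (48 mm across) at x = 0, y = -47 mm. It is turned up to about 20 degrees either way.
- black_tray: Rectangular black metal oven tray with thin ribs, that does not move, same measures: 130 mm (its x) by 190 mm (its y), rim 5 mm thick and 16 mm high, floor 5 mm above the counter. Origin: centre of the underside, on the counter. Two round grey marks lie flush in its floor: the large one (72 mm across) is centred at its own x = 0, y = +47 mm, the small one (48 mm across) at x = 0, y = -47 mm. It is turned up to about 20 degrees either way.
- tin: Round open steel storage tin that does not move, 140 mm across, about 133 mm inside, 75 mm high. Origin: centre of the underside, on the counter; z up. It is already partly filled; the fill is covered by a firm, level cardboard disc that carries the capsule. How high the disc lies is not known beforehand: between 12 and 46 mm above the tin's underside, different each time. Open the fingers only a little in there: they must clear the wall.
- jam_jar: Small amber jam jar with aluminium lid, 50 mm tall, 38 mm across, 0.12 kg, standing between the things. Origin: centre of the underside. Not part of any set: it stays where it is.

How it is judged:
By the outcome, as a careful person would: the job done as asked, in the order asked, and still so for the second after the job is handed in, with the robot touching nothing.
It also fails if it takes over 138 s, if anything falls off the work surface, if the arm or the gripper's body presses on something with over 40 N, if the wrist force passes 120 N, or if a joint passes its speed limit or range.

## Robot

A 6-joint arm with a two-finger parallel gripper is mounted at the origin on the work surface. World frame = base frame: x ahead of the robot, y to its left, z up, the work surface at z = 0. Lengths are in m, angles in rad, forces in N, time in s.
With the tool pointing down it reaches from about 0.35 to 0.875 m from the base axis. Payload 4.2 kg.
Tool frame: the origin (TCP) lies midway between the tips of the shut fingers; the grasp point (between the pads) lies 19 mm behind it; z points along the fingers, y is the line along which they close (so a half turn about z gives the same grasp; the last joint's range is limited). The gripper opens to 85 mm and grips with 20 to 120 N. Pads are 22 mm wide; open, the fingers measure 114 mm over their backs; the gripper's body (76 mm by 85 mm) begins 54 mm behind the grasp point. The pads swing forward as they close: fully open they stand 13 mm farther back than shut.
Start: joints at [-0.944, 0.385, 0.008, 0, -1.194, -0.259], TCP at [0.225, -0.583, 0.231] pointing down, gripper open.
Joint ranges: [-3.14, 3.14], [-1.21, 2.06], [-1.07, 1.41], [-3.16, 2.05], [-2.99, -0.16], [-3.1, 3.1]. Speed limits (rad/s): [2.79, 2.79, 3.14, 3.14, 3.14, 3.14].

## Interface

Orientations are given as [roll, pitch, yaw] about the fixed x, y, z axes, in that order (R = Rz(yaw) Ry(pitch) Rx(roll)).
In Python, from workcell import sense, cams, workorder gives the robot as it stands.
- The arm moves only by the tool send_rows, never from a script. Its argument "series" is a list of rows, each an object of numbers: "x", "y", "z": the shift along the tool's x, y, z in cm; "turn": the turn about the tool's z in degrees. A call has 1 to 8 rows; each row is the pose to reach, as a shift and turn from the pose commanded when the call began, along the tool's axes at that moment; what a row does not reach only later rows make up. A row lasts 1/8 s, in which the tool goes at most 62.5 mm and 10.7 degrees, less where a joint would pass 70% of its speed; a pose out of reach is approached as far as the arm can. A call with a gripper value outside its range is refused whole. "jaw" is the closure in counts, from 0 (fully open) to 255 (shut), set as the call begins (left out, the last holds). The fingers move at their own pace and stop on an object; "squeeze" is the grip in N (left out, the last holds). Time passes only in rows, so rows that repeat a pose let the fingers close. It gives the time, the measured TCP pose, the force, the opening and the grip force at its end, in the units of the state.
- sense(): the state, without advancing time (a new reading comes with each control period).
- cams.read_camera(name): name is "side" or "top" or "wrist"; returns the picture (384x512x3 uint8, red, green, blue); there is no depth.
- cams.camera_model(name): a dict with "camera_matrix" (3x3 intrinsics, pixels), "extrinsics" (4x4, takes a point from camera to world coordinates). Camera axes: x right, y down, z forward; pixel columns grow to the right and rows downward; lengths in m; the calibration is good to about 2 mm. A picture is of the moment at which its call begins: read the wrist's pose just before it. camera_model takes no time and is no camera call; for the wrist camera it gives the pose at the moment of the call.
- workorder.finish_job(): hands the job in; it is judged then, once.
The state is a dict: "clock": time; "qpos": joint angles; "joint_vel": joint speeds; "tau": joint torques, N m; "position": TCP position; "tool_rot": TCP orientation; "force": force on the tool from outside, world axes, zero at the start; "wrist_torque": the same for the moment, N m; "opening": finger opening in m; "grip_force": force on a finger pad.
Only numpy, scipy, OpenCV 4.12 (cv2) and the standard library are available. Lean on these libraries where they do the work, as an engineer would, in place of code of your own. Each camera call takes 0.05 s, during which the arm holds its last target. There are 200 camera calls.

## Working session

There is one attempt and no reset: what is moved stays moved. The work goes in short steps, Python scripts to look and compute and a tool call to move; the robot and the scene stay as the last step left them, time stands still between calls to the robot, and variables do not carry over. Pictures are saved under pics/ and viewed, at most 16 in all, crops included, and the job is handed in when it is done.

Besides the shell and the picture viewer there is one more tool, called after "Emit:" as name(argument=value, ...) on one line, values as JSON. send_rows: Moves the arm, as the interface text tells. Its arguments: {"type":"object","properties":{"series":{"type":"array","items":{"type":"object","properties":{"x":{"type":"number"},"y":{"type":"number"},"z":{"type":"number"},"turn":{"type":"number"}}}},"jaw":{"type":"number"},"squeeze":{"type":"number"}},"required":["series"]}

```bash
ls; mkdir -p pics; python3 - <<'E'
from workcell import sense,cams
import cv2,numpy as np
s=sense();print(s)
for n in("top","side"):
    m=cams.camera_model(n);print(n,np.round(m["camera_matrix"],1).tolist(),np.round(m["extrinsics"],4).tolist())
    cv2.imwrite(f"pics/{n}0.png",cams.read_camera(n)[:,:,::-1])
print(np.round(cams.camera_model("wrist")["extrinsics"],3).tolist())
E
```

```text
pics
{'clock': 0.0, 'qpos': array([-9.44385233e-01,  3.85545023e-01,  6.59096841e-03, -4.82627191e-04,
       -1.19400030e+00, -2.58586671e-01]), 'joint_vel': array([-0.00037898,  0.00129061, -0.00054421, -0.00024066, -0.00077033,
        0.00063224]), 'tau': array([-3.38301525e-04, -3.92289305e+01,  1.88399720e+01,  4.18609098e+00,
       -4.59521951e-03, -1.16870771e-05]), 'position': array([ 0.22452805, -0.58263542,  0.23021734]), 'tool_rot': array([ 3.13939168e+00, -1.18370059e-04, -2.77394616e+00]), 'force': array([ 1.07411728,  0.02017113, -0.76934811]), 'wrist_torque': array([-0.03334358, -0.02594804, -0.01443179]), 'grip_force': 0.0, 'opening': 0.08519061614599001}
top [[385.0, 0.0, 254.9], [0.0, 385.0, 188.8], [0.0, 0.0, 1.0]] [[0.0025, -0.9928, 0.1194, 0.383], [-1.0, -0.0036, -0.0092, -0.0052], [0.0095, -0.1194, -0.9928, 0.8565], [0.0, 0.0, 0.0, 1.0]]
side [[401.5, 0.0, 255.1], [0.0, 401.5, 197.5], [0.0, 0.0, 1.0]] [[-0.9992, -0.0013, 0.039, 0.44], [-0.0326, 0.5771, -0.816, 0.6245], [-0.0214, -0.8166, -0.5767, 0.4958], [0.0, 0.0, 0.0, 1.0]]
[[-0.36, 0.897, 0.257, 0.16], [0.933, 0.346, 0.1, -0.609], [0.001, 0.276, -0.961, 0.374], [0.0, 0.0, 0.0, 1.0]]
```

View pics/top0.png

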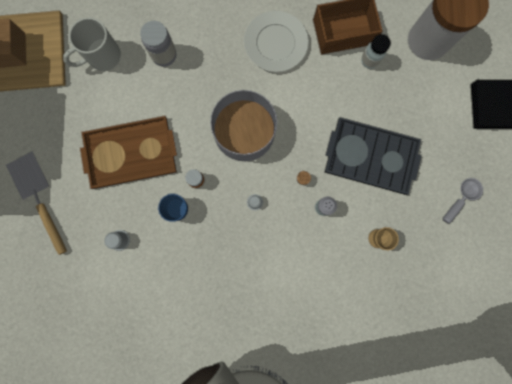

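View pics/side0.png

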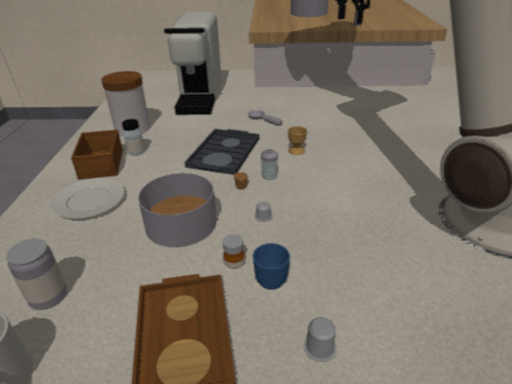

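```bash
cat > h.py <<'E'
from workcell import sense,cams,workorder
import cv2,numpy as np
def ray(m,u,v,z):
    K,T=np.array(m["camera_matrix"]),np.array(m["extrinsics"])
    d=T[:3,:3]@np.linalg.solve(K,[u,v,1.]);p=T[:3,3]
    return p+d*(z-p[2])/d[2]
def proj(m,P):
    K,T=np.array(m["camera_matrix"]),np.array(m["extrinsics"])
    q=K@(T[:3,:3].T@(np.array(P)-T[:3,3]));return q[:2]/q[2]
def blobs(mask,amin=60):
    cs,_=cv2.findContours(mask.astype(np.uint8),cv2.RETR_EXTERNAL,cv2.CHAIN_APPROX_NONE)
    return [cv2.convexHull(c) for c in cs if cv2.contourArea(c)>amin]
def fitcircle(m,pts,z):
    P=np.array([ray(m,*p,z)[:2] for p in pts.reshape(-1,2)])
    A=np.c_[2*P,np.ones(len(P))];s=np.linalg.lstsq(A,(P**2).sum(1),rcond=None)[0]
    return s[:2],np.sqrt(s[2]+s[0]**2+s[1]**2)
E
python3 - <<'E'
from h import *
im=cv2.imread("pics/top0.png");m=cams.camera_model("top")
for n,p,z in[("cup",(173,207),.056),("smallc",(254.5,200.5),.03),("large",(113,240),.046),("egg",(388,238),.058),("shaker",(328,205),.065),("jar",(194.5,177),.05),("tin",(243,125),.075)]:
    print(n,np.round(ray(m,*p,z),3))
hsv=cv2.cvtColor(im,cv2.COLOR_BGR2HSV)
for p in[(110,156),(150,148),(95,175),(130,160),(351,150),(392,161),(373,155),(355,175),(345,125)]:print(p,hsv[p[1],p[0]],im[p[1],p[0]])
o=im[95:265,80:420];cv2.imwrite("pics/crop.png",cv2.resize(o,(800,400),interpolation=cv2.INTER_CUBIC))
E
```

```text
cup [0.441 0.158 0.056]
smallc [ 0.457 -0.012  0.03 ]
large [0.372 0.282 0.046]
egg [ 0.378 -0.288  0.058]
shaker [ 0.445 -0.163  0.065]
jar [0.505 0.115 0.05 ]
tin [0.611 0.013 0.075]
(110, 156) [ 19 110 148] [ 84 125 148]
(150, 148) [ 20 111 151] [ 85 128 151]
(95, 175) [ 14 152  79] [32 54 79]
(130, 160) [ 14 143  96] [42 67 96]
(351, 150) [87 24 96] [95 96 87]
(392, 161) [90 21 96] [96 96 88]
(373, 155) [105  31  49] [49 46 43]
(355, 175) [105  23  45] [45 43 41]
(345, 125) [99 30 59] [59 57 52]
```

View pics/crop.png

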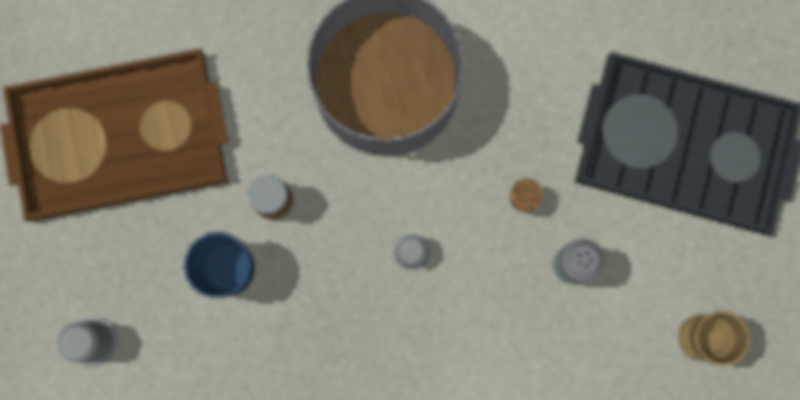

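The picture shows the cup at crop (219,265), small capsule (411,251), large capsule (80,342), egg cup rim (722,338), shaker (581,260), jar (270,195), and the marks in both trays; an unlisted cork lies at (527,195).

```bash
python3 - <<'E'
from h import *
im=cv2.imread("pics/top0.png");m=cams.camera_model("top")
V=cv2.cvtColor(im,cv2.COLOR_BGR2HSV)
def marks(x0,x1,y0,y1,cond,r=2):
    k=np.zeros(V.shape[:2],bool);k[y0:y1,x0:x1]=cond[y0:y1,x0:x1]
    out=[]
    for c in blobs(cv2.morphologyEx(k.astype(np.uint8),cv2.MORPH_OPEN,np.ones((5,5))),150):
        out.append(fitcircle(m,c+0.0,.005))
        print(np.round(out[-1][0],4),out[-1][1],len(c))
    return out
f=lambda c:V[...,2].astype(int)
print("wood");a=marks(86,166,128,180,(V[...,2]>118)&(V[...,0]>16))
print("black");b=marks(334,408,128,182,(V[...,2]>76)&(V[...,2]<125))
for o in(a,b):
    o=sorted(o,key=lambda t:-t[1])[:2];d=o[0][0]-o[1][0];print("dist",np.linalg.norm(d),"yaw of tray y",np.degrees(np.arctan2(d[1],d[0]))-90)
# cup / tin rims
k=(V[...,0]>95)&(V[...,0]<125)&(V[...,1]>90);k[:180]=0;k[:,:150]=0;k[:,200:]=0
for c in blobs(k):print("cup",fitcircle(m,c,.056))
E
```

```text
wood
[0.5581 0.3153] 0.03580887846997419 18
[0.5773 0.2234] 0.023695001196820477 17
black
[ 0.549  -0.3221] 0.023796059666113686 17
[ 0.5742 -0.2317] 0.035698580387061765 18
dist 0.09388106306748674 yaw of tray y 11.782175890397596
dist 0.09382216229543988 yaw of tray y -15.526308838356414
cup (array([0.43990125, 0.15812042]), np.float64(0.02781514855189117))
```

Emit:
send_rows(series=[{"x": -5,"y": 3.5,"z": 0,"turn": -10},{"x": -10,"y": 7,"z": 0,"turn": -20},{"x": -15,"y": 10.5,"z": 0,"turn": -30},{"x": -20,"y": 14,"z": 0,"turn": -40},{"x": -25,"y": 17.5,"z": 0,"turn": -50},{"x": -29.4,"y": 20.8,"z": 0,"turn": -60},{"x": -32,"y": 26,"z": 0,"turn": -68.9},{"x": -34.5,"y": 31.5,"z": 0,"turn": -68.9}], jaw=0, squeeze=30)

```text
clock: 1.1
position: [0.4335, -0.1633, 0.2308]
tool_rot: [3.141, 0.0, -1.571]
force: [0.9, 0.5, 0.2]
opening: 0.0855
grip_force: 0.0
```

Emit:
send_rows(series=[{"x": -6,"y": -0.7,"z": 0},{"x": -12,"y": -0.7,"z": 0},{"x": -18,"y": -0.7,"z": 0},{"x": -24,"y": -0.7,"z": 0},{"x": -29,"y": -0.7,"z": 0},{"x": -32.2,"y": -0.7,"z": 0},{"x": -32.2,"y": -0.7,"z": 0}])

```text
validation failed for argument at $.se...
```

```bash
python3 - <<'E'
from h import *
print(sense()["position"],sense()["tool_rot"])
m=cams.camera_model("wrist");im=cams.read_camera("wrist")[:,:,::-1].copy();np.save("m.npy",m,allow_pickle=True)
print(np.round(m["camera_matrix"],1).tolist(),proj(m,(.44,.158,.056)))
cv2.imwrite("pics/w1.png",im)
V=cv2.cvtColor(im,cv2.COLOR_BGR2HSV)
k=(V[...,0]>95)&(V[...,0]<125)&(V[...,1]>90)
for c in blobs(k,1000):print(cv2.boundingRect(c),fitcircle(m,c,.056))
E
```

```text
[ 0.43346687 -0.16333425  0.23081385] [ 3.14081168e+00  1.66190912e-04 -1.57070905e+00]
[[326.6, 0.0, 257.8], [0.0, 326.6, 194.8], [0.0, 0.0, 1.0]] [252.5569418  423.48908243]
```

View pics/w1.png

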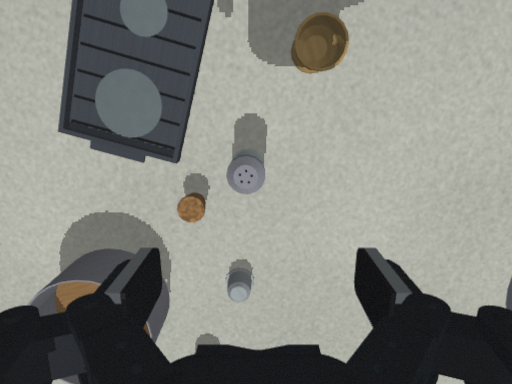

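The wrist picture shows the shaker at (246,174), egg cup rim (320,42), black marks (128,103) and (145,10), and small capsule top (238,292). The move was refused by validation, so I'll repeat it with every field filled.

Emit:
send_rows(series=[{"x": -6,"y": -0.7,"z": 0,"turn": 0},{"x": -12,"y": -0.7,"z": 0,"turn": 0},{"x": -18,"y": -0.7,"z": 0,"turn": 0},{"x": -24,"y": -0.7,"z": 0,"turn": 0},{"x": -29,"y": -0.7,"z": 0,"turn": 0},{"x": -32.2,"y": -0.7,"z": 0,"turn": 0},{"x": -32.2,"y": -0.7,"z": 0,"turn": 0}])

```text
clock: 2.02
position: [0.4403, 0.1584, 0.2308]
tool_rot: [3.141, -0.0, -1.568]
force: [0.0, 0.2, 0.5]
opening: 0.0855
grip_force: 0.0
```

```bash
python3 - <<'E'
from h import *
im=cv2.imread("pics/w1.png");m=np.load("m.npy",allow_pickle=True).item()
for n,p,z in[("shaker",(246,174),.06),("egg",(320.5,42),.058),("small",(238.5,292),.03),("bigmark",(128,103),.005)]:print(n,np.round(ray(m,*p,z),4))
print(sense()["position"])
m=cams.camera_model("wrist");im=cams.read_camera("wrist")[:,:,::-1].copy();np.save("m.npy",m,allow_pickle=True)
cv2.imwrite("pics/w2.png",im)
V=cv2.cvtColor(im,cv2.COLOR_BGR2HSV)
k=(V[...,0]>95)&(V[...,0]<125)&(V[...,1]>90)&(V[...,2]>40)
for c in blobs(k,1000):print(cv2.boundingRect(c),fitcircle(m,c,.056))
E
```

```text
shaker [ 0.4453 -0.1655  0.06  ]
egg [ 0.3782 -0.2849  0.058 ]
small [ 0.4567 -0.0147  0.03  ]
bigmark [ 0.575  -0.2323  0.005 ]
[0.44029055 0.15840986 0.2308413 ]
(228, 145, 59, 60) (array([0.44125793, 0.15874695]), np.float64(0.029358210277056738))
```

View pics/w2.png

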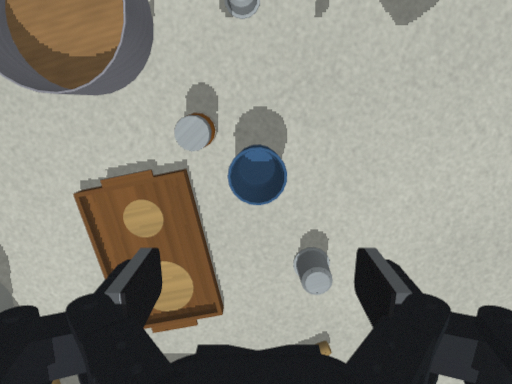

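The cup rim is centred at (257,175), large wood mark at (165,287), small at (143,218), jar at (195,132). Descending on the cup.

Emit:
send_rows(series=[{"x": 0,"y": 0,"z": 6,"turn": 0},{"x": 0,"y": 0,"z": 12,"turn": 0},{"x": 0,"y": 0,"z": 17,"turn": 0},{"x": 0,"y": 0,"z": 20,"turn": 0},{"x": 0,"y": 0,"z": 21.6,"turn": 0},{"x": 0,"y": 0,"z": 21.6,"turn": 0}])

```text
clock: 2.82
position: [0.4398, 0.155, 0.0143]
tool_rot: [3.139, -0.002, -1.573]
force: [-0.5, 0.8, 0.3]
opening: 0.0852
grip_force: 0.0
```

Emit:
send_rows(series=[{"x": 0,"y": 0,"z": 0,"turn": 0},{"x": 0,"y": 0,"z": 0,"turn": 0},{"x": 0,"y": 0,"z": 0,"turn": 0},{"x": 0,"y": 0,"z": 0,"turn": 0},{"x": 0,"y": 0,"z": 0,"turn": 0},{"x": 0,"y": 0,"z": 0,"turn": 0}], jaw=255, squeeze=30)

```text
clock: 3.58
position: [0.4411, 0.1569, 0.0166]
tool_rot: [-3.14, 0.001, -1.571]
force: [-1.0, -1.2, 6.6]
opening: 0.0576
grip_force: 31.6
```

Emit:
send_rows(series=[{"x": 0,"y": 0,"z": -3,"turn": 0},{"x": 0,"y": 0,"z": -7,"turn": 0},{"x": -4,"y": -3,"z": -7.5,"turn": 0},{"x": -8,"y": -6,"z": -7.5,"turn": 0},{"x": -12,"y": -9,"z": -7.5,"turn": 0},{"x": -15.7,"y": -11.8,"z": -7.5,"turn": 0},{"x": -15.7,"y": -11.8,"z": -4,"turn": 0},{"x": -15.7,"y": -11.8,"z": -4,"turn": 0}])

```text
clock: 4.58
position: [0.5561, 0.3121, 0.0519]
tool_rot: [3.135, -0.005, -1.572]
force: [-0.6, -0.4, -2.1]
opening: 0.0575
grip_force: 33.0
```

```bash
python3 - <<'E'
from h import *
print(sense()["position"],sense()["opening"])
m=cams.camera_model("wrist");im=cams.read_camera("wrist")[:,:,::-1].copy()
cv2.imwrite("pics/w3.png",im)
V=cv2.cvtColor(im,cv2.COLOR_BGR2HSV)
k=(V[...,0]>95)&(V[...,0]<125)&(V[...,1]>90)&(V[...,2]>40)
for c in blobs(k,1000):print(cv2.boundingRect(c),fitcircle(m,c,.056+.038))
k=(V[...,2]>118)&(V[...,0]>16)&(V[...,0]<25)&(V[...,1]>80)
for c in blobs(cv2.morphologyEx(k.astype(np.uint8),cv2.MORPH_OPEN,np.ones((5,5))),300):print("mark",cv2.boundingRect(c),fitcircle(m,c,.005))
E
```

```text
[0.55614954 0.31209387 0.05190295] 0.05752041874927327
(179, 205, 160, 146) (array([0.55693889, 0.30591949]), np.float64(0.029517061439488457))
mark (196, 168, 117, 75) (array([0.55850072, 0.31461498]), np.float64(0.035929427523955795))
mark (174, 17, 88, 95) (array([0.57795917, 0.22244641]), np.float64(0.02412858504438535))
```

View pics/w3.png

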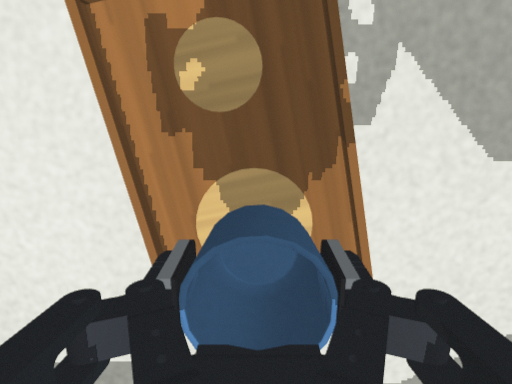

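Marks at (254,215) and (218,64) confirm the top view within 1 mm; the cup is held upright. Lowering.

Emit:
send_rows(series=[{"x": 0,"y": 0,"z": 1,"turn": 0},{"x": 0,"y": 0,"z": 2,"turn": 0},{"x": 0,"y": 0,"z": 2.6,"turn": 0},{"x": 0,"y": 0,"z": 2.9,"turn": 0},{"x": 0,"y": 0,"z": 3.0,"turn": 0},{"x": 0,"y": 0,"z": 3.0,"turn": 0}])

```text
clock: 5.38
position: [0.5588, 0.3139, 0.0255]
tool_rot: [-3.141, 0.0, -1.571]
force: [0.4, 0.7, -1.3]
opening: 0.0576
grip_force: 33.0
```

```bash
python3 -c "
from h import *
s=sense();print(s['position'],s['force'],s['tool_rot'])"
```

```text
[0.55876711 0.313871   0.02548282] [ 0.43646132  0.72116228 -1.33423787] [-3.14127729e+00  2.32040745e-04 -1.57120436e+00]
```

Emit:
send_rows(series=[{"x": 0,"y": 0,"z": 0.2,"turn": 0},{"x": 0,"y": 0,"z": 0.3,"turn": 0},{"x": 0,"y": 0,"z": 0.3,"turn": 0}])

```text
clock: 5.75
position: [0.5586, 0.3137, 0.0222]
tool_rot: [3.141, -0.0, -1.571]
force: [0.3, -0.6, -1.4]
opening: 0.0575
grip_force: 33.0
```

Emit:
send_rows(series=[{"x": 0,"y": 0,"z": 0.05,"turn": 0},{"x": 0,"y": 0,"z": 0.1,"turn": 0},{"x": 0,"y": 0,"z": 0.1,"turn": 0}])

```text
clock: 6.12
position: [0.5587, 0.3138, 0.0218]
tool_rot: [-3.141, 0.0, -1.571]
force: [-2.1, 0.2, 1.1]
opening: 0.0576
grip_force: 33.1
```

Emit:
send_rows(series=[{"x": 0,"y": 0,"z": 0.03,"turn": 0},{"x": 0,"y": 0,"z": 0.03,"turn": 0},{"x": 0,"y": 0,"z": 0.03,"turn": 0},{"x": 0,"y": 0,"z": 0.03,"turn": 0},{"x": 0,"y": 0,"z": 0.03,"turn": 0}], jaw=30)

```text
clock: 6.75
position: [0.5586, 0.3138, 0.021]
tool_rot: [3.142, -0.0, -1.571]
force: [0.0, -0.7, 0.6]
opening: 0.0755
grip_force: 0.0
```

Emit:
send_rows(series=[{"x": 0,"y": 0,"z": -2,"turn": 0},{"x": 0,"y": 0,"z": -6,"turn": 0},{"x": 0,"y": 0,"z": -12,"turn": 0},{"x": 0,"y": 0,"z": -17,"turn": 0},{"x": 0,"y": 0,"z": -20,"turn": 0},{"x": 0,"y": 0,"z": -20,"turn": 0}], jaw=0)

```text
clock: 7.5
position: [0.5597, 0.3146, 0.2245]
tool_rot: [-3.136, 0.004, -1.571]
force: [-0.0, 0.1, -0.4]
opening: 0.0857
grip_force: 0.0
```

```bash
cat >> h.py <<'E'
def wlook(name):
    s=sense();print(np.round(s["position"],4))
    m=cams.camera_model("wrist");im=cams.read_camera("wrist")[:,:,::-1].copy()
    cv2.imwrite(f"pics/{name}.png",im);np.save(f"pics/{name}.npy",m,allow_pickle=True)
    return m,im,cv2.cvtColor(im,cv2.COLOR_BGR2HSV)
def show(m,k,z,amin,label=""):
    k=cv2.morphologyEx(k.astype(np.uint8),cv2.MORPH_OPEN,np.ones((5,5)))
    for c in blobs(k,amin):
        f=fitcircle(m,c,z);print(label,cv2.boundingRect(c),np.round(f[0],4),round(f[1],4))
E
python3 - <<'E'
from h import *
m,im,V=wlook("w4")
show(m,(V[...,0]>95)&(V[...,0]<125)&(V[...,1]>90)&(V[...,2]>40),.061,500,"cup")
show(m,(V[...,2]>110)&(V[...,0]>16)&(V[...,0]<25)&(V[...,1]>80),.005,300,"mark")
E
```

```text
[0.5597 0.3146 0.2245]
cup (230, 147, 61, 61) [0.5587 0.3158] 0.0296
mark (0, 256, 123, 59) [0.8105 0.4451] 0.0707
mark (394, 238, 50, 28) [0.3676 0.4191] 0.0255
mark (229, 134, 64, 31) [0.559  0.3137] 0.0351
mark (220, 55, 46, 48) [0.578  0.2224] 0.0241
```

Cup centred on the mark within about 1 mm. On to the small capsule.

Emit:
send_rows(series=[{"x": 5.5,"y": 1.7,"z": 0,"turn": 0},{"x": 11,"y": 3.4,"z": 0,"turn": 0},{"x": 16.5,"y": 5.1,"z": 0,"turn": 0},{"x": 22,"y": 6.8,"z": 0,"turn": 0},{"x": 27.5,"y": 8.5,"z": 0,"turn": 0},{"x": 32.8,"y": 10.1,"z": 0,"turn": 0},{"x": 32.8,"y": 10.1,"z": 6,"turn": 0},{"x": 32.8,"y": 10.1,"z": 6,"turn": 0}])

```text
clock: 8.55
position: [0.4532, -0.0158, 0.1568]
tool_rot: [3.129, -0.003, -1.573]
force: [0.4, -0.5, 1.0]
opening: 0.0853
grip_force: 0.0
```

```bash
python3 - <<'E'
from h import *
m,im,V=wlook("w5")
print(proj(m,(.457,-.014,.03)))
u,v=proj(m,(.457,-.014,.03)).astype(int)
o=im[v-100:v+100,u-130:u+130];cv2.imwrite("pics/w5c.png",cv2.resize(o,None,fx=3,fy=3));print(u-130,v-100)
E
```

```text
[ 0.4532 -0.0158  0.1568]
[251.96287611 190.03800129]
121 90
```

View pics/w5c.png

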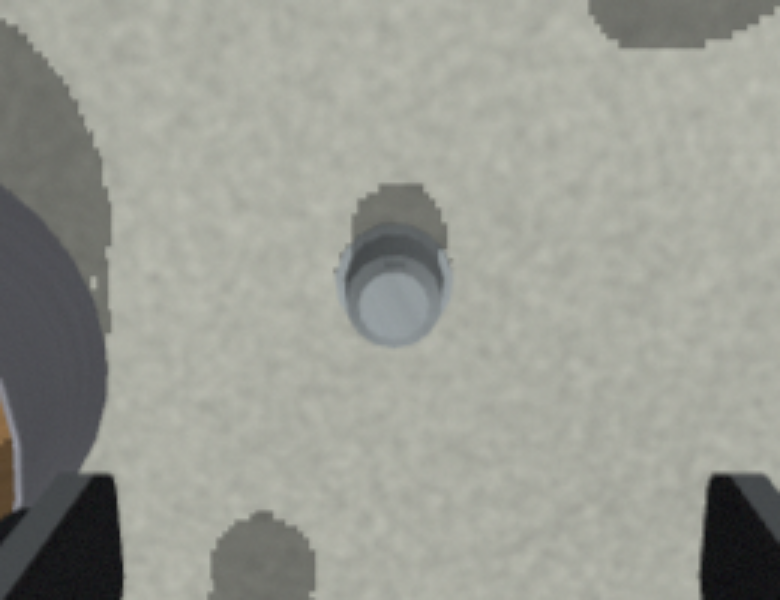

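The small capsule's top is at about pixel (252,192) of the full image, so it sits at about (0.457, -0.013).

Emit:
send_rows(series=[{"x": -0.1,"y": 0,"z": 5,"turn": 0},{"x": -0.1,"y": 0,"z": 10,"turn": 0},{"x": -0.1,"y": 0,"z": 13.5,"turn": 0},{"x": -0.1,"y": 0,"z": 15.2,"turn": 0},{"x": -0.1,"y": 0,"z": 15.7,"turn": 0},{"x": -0.1,"y": 0,"z": 15.7,"turn": 0}])

```text
clock: 9.35
position: [0.4589, -0.0124, 0.0049]
tool_rot: [-3.14, 0.0, -1.57]
force: [0.1, -0.7, 0.1]
opening: 0.0855
grip_force: 0.0
```

Emit:
send_rows(series=[{"x": 0,"y": 0,"z": 0,"turn": 0},{"x": 0,"y": 0,"z": 0,"turn": 0},{"x": 0,"y": 0,"z": 0,"turn": 0},{"x": 0,"y": 0,"z": 0,"turn": 0},{"x": 0,"y": 0,"z": 0,"turn": 0},{"x": 0,"y": 0,"z": 0,"turn": 0},{"x": 0,"y": 0,"z": 0,"turn": 0},{"x": 0,"y": 0,"z": 0,"turn": 0}], jaw=255, squeeze=20)

```text
clock: 10.35
position: [0.4577, -0.0132, 0.0046]
tool_rot: [-3.141, 0.0, -1.571]
force: [-1.7, 0.2, 5.7]
opening: 0.0291
grip_force: 19.7
```

Emit:
send_rows(series=[{"x": 0,"y": 0,"z": -4,"turn": 0},{"x": 0,"y": 0,"z": -10,"turn": 0},{"x": -5,"y": -2,"z": -12,"turn": 0},{"x": -10,"y": -5,"z": -12,"turn": 0},{"x": -15,"y": -8,"z": -12,"turn": 0},{"x": -20,"y": -11,"z": -12,"turn": 0},{"x": -23.6,"y": -12.1,"z": -12,"turn": 0},{"x": -23.6,"y": -12.1,"z": -8,"turn": 0}])

```text
clock: 11.35
position: [0.5817, 0.2269, 0.086]
tool_rot: [-3.134, 0.004, -1.568]
force: [0.0, -0.4, -1.2]
opening: 0.0289
grip_force: 20.2
```

Emit:
send_rows(series=[{"x": 0,"y": 0,"z": 3,"turn": 0},{"x": 0,"y": 0,"z": 5.5,"turn": 0},{"x": 0,"y": 0,"z": 6.8,"turn": 0},{"x": 0,"y": 0,"z": 7.2,"turn": 0},{"x": 0,"y": 0,"z": 7.3,"turn": 0},{"x": 0,"y": 0,"z": 7.3,"turn": 0},{"x": 0,"y": 0,"z": 7.3,"turn": 0}])

```text
clock: 12.22
position: [0.579, 0.223, 0.0119]
tool_rot: [-3.14, 0.001, -1.571]
force: [-0.4, 0.5, -0.2]
opening: 0.0287
grip_force: 20.2
```

```bash
python3 - <<'E'
from h import *
m,im,V=wlook("w6")
show(m,(V[...,2]>110)&(V[...,0]>16)&(V[...,0]<25)&(V[...,1]>80),.005,300,"mark")
cv2.imwrite("pics/w6c.png",im[150:,100:420])
E
```

```text
[0.579  0.223  0.0119]
mark (216, 203, 91, 33) [0.5776 0.2223] 0.0236
```

View pics/w6c.png

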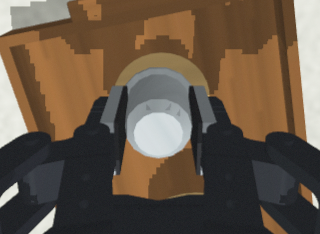

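The capsule hangs upright over the small mark; correct x by 1 mm and lower.

Emit:
send_rows(series=[{"x": 0,"y": 0.1,"z": 0.1,"turn": 0},{"x": 0,"y": 0.1,"z": 0.2,"turn": 0},{"x": 0,"y": 0.1,"z": 0.2,"turn": 0}])

```text
clock: 12.65
position: [0.5775, 0.2228, 0.0097]
tool_rot: [-3.142, -0.0, -1.571]
force: [-2.3, 0.5, 6.1]
opening: 0.0287
grip_force: 20.7
```

Emit:
send_rows(series=[{"x": 0,"y": 0,"z": 0.05,"turn": 0},{"x": 0,"y": 0,"z": 0.1,"turn": 0},{"x": 0,"y": 0,"z": 0.1,"turn": 0}])

```text
clock: 13.02
position: [0.5775, 0.2228, 0.0096]
tool_rot: [-3.141, -0.0, -1.571]
force: [-3.8, -0.4, 9.0]
opening: 0.0288
grip_force: 21.3
```

Emit:
send_rows(series=[{"x": 0,"y": 0,"z": 0,"turn": 0},{"x": 0,"y": 0,"z": -0.05,"turn": 0},{"x": 0,"y": 0,"z": -0.1,"turn": 0},{"x": 0,"y": 0,"z": -0.1,"turn": 0}], jaw=100)

```text
clock: 13.52
position: [0.5776, 0.2227, 0.0088]
tool_rot: [3.141, -0.0, -1.571]
force: [-1.0, 0.7, 0.7]
opening: 0.0517
grip_force: 0.0
```

Emit:
send_rows(series=[{"x": 0,"y": 0,"z": -2,"turn": 0},{"x": 0,"y": 0,"z": -5,"turn": 0},{"x": 0,"y": 0,"z": -10,"turn": 0},{"x": 0,"y": 0,"z": -15,"turn": 0},{"x": 0,"y": 0,"z": -20,"turn": 0},{"x": 0,"y": 0,"z": -20,"turn": 0}])

```text
clock: 14.28
position: [0.5799, 0.2239, 0.2144]
tool_rot: [-3.132, 0.005, -1.571]
force: [-0.9, 0.5, -0.9]
opening: 0.0518
grip_force: 0.0
```

```bash
python3 - <<'E'
from h import *
m,im,V=wlook("w7")
show(m,(V[...,2]>110)&(V[...,0]>16)&(V[...,0]<25)&(V[...,1]>80),.005,300,"mark")
u,v=proj(m,(.5776,.2223,.035)).astype(int);print(u,v)
o=im[v-60:v+60,u-80:u+80];cv2.imwrite("pics/w7c.png",cv2.resize(o,None,fx=4,fy=4))
E
```

```text
[0.5799 0.2239 0.2144]
mark (248, 215, 61, 39) [0.5585 0.3144] 0.0354
262 171
```

View pics/w7c.png

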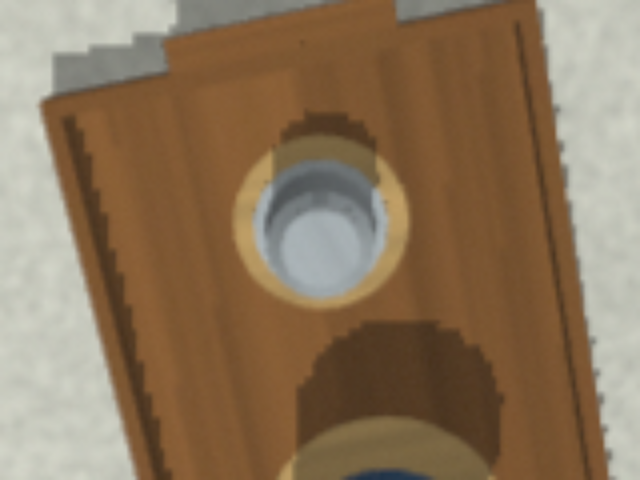

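The small capsule is centred on its mark within about 2 mm. Next the egg cup.

Emit:
send_rows(series=[{"x": 5.5,"y": 2,"z": 0,"turn": 0},{"x": 11,"y": 4,"z": 0,"turn": 0},{"x": 16.5,"y": 6.5,"z": 0,"turn": 0},{"x": 22,"y": 8.5,"z": 0,"turn": 0},{"x": 27.5,"y": 11,"z": 0,"turn": 0},{"x": 33,"y": 13,"z": 0,"turn": 0},{"x": 38.5,"y": 15,"z": 0,"turn": 0},{"x": 44,"y": 17.5,"z": 0,"turn": 0}], jaw=0)

```text
clock: 15.32
position: [0.4008, -0.2185, 0.2077]
tool_rot: [3.139, 0.001, -1.571]
force: [0.6, -0.8, 0.8]
opening: 0.0852
grip_force: 0.0
```

Emit:
send_rows(series=[{"x": 4,"y": 1.4,"z": 0,"turn": 0},{"x": 7,"y": 2.4,"z": 0,"turn": 0},{"x": 7,"y": 2.4,"z": 0,"turn": 0},{"x": 7,"y": 2.4,"z": 0,"turn": 0}])

```text
clock: 15.82
position: [0.3779, -0.2867, 0.208]
tool_rot: [3.14, 0.001, -1.572]
force: [-0.2, 0.4, 0.3]
opening: 0.0855
grip_force: 0.0
```

```bash
python3 - <<'E'
from h import *
m,im,V=wlook("w8")
u,v=proj(m,(.378,-.287,.058)).astype(int);print(u,v,V[v,u])
k=np.zeros(V.shape[:2],bool);k[v-70:v+70,u-70:u+70]=((V[...,1]>85)&(V[...,0]<28))[v-70:v+70,u-70:u+70]
show(m,k,.058,300,"egg")
o=im[v-70:v+70,u-90:u+90];cv2.imwrite("pics/w8c.png",cv2.resize(o,None,fx=4,fy=4));print(u-90,v-70)
E
```

```text
[ 0.3779 -0.2867  0.208 ]
257 180 [ 20 118 106]
egg (233, 152, 52, 56) [ 0.3774 -0.2873] 0.025
167 110
```

View pics/w8c.png

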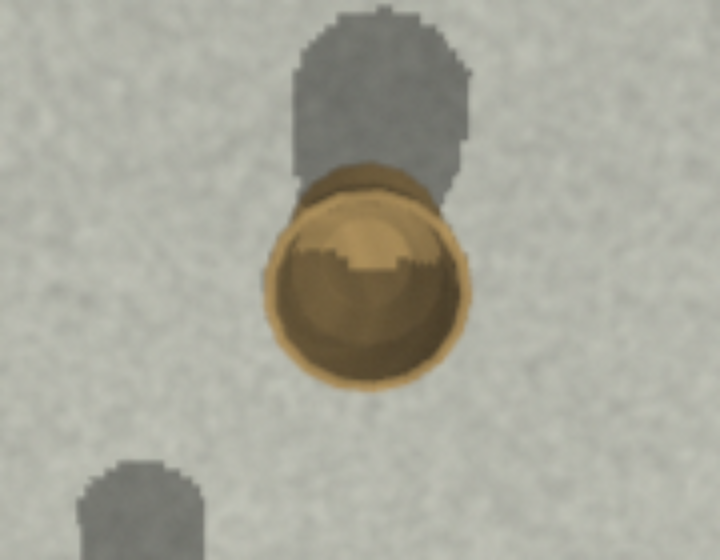

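The egg cup rim is centred at full-image pixel (259,182), i.e. about (0.377, -0.285). Grasping the bowl.

Emit:
send_rows(series=[{"x": -0.15,"y": 0.1,"z": 5,"turn": 0},{"x": -0.15,"y": 0.1,"z": 10,"turn": 0},{"x": -0.15,"y": 0.1,"z": 15,"turn": 0},{"x": -0.15,"y": 0.1,"z": 17.6,"turn": 0},{"x": -0.15,"y": 0.1,"z": 18.4,"turn": 0},{"x": -0.15,"y": 0.1,"z": 18.4,"turn": 0}])

```text
clock: 16.62
position: [0.3779, -0.2853, 0.0252]
tool_rot: [-3.142, -0.0, -1.57]
force: [0.0, -1.0, 0.5]
opening: 0.0854
grip_force: 0.0
```

Emit:
send_rows(series=[{"x": 0,"y": 0,"z": 0,"turn": 0},{"x": 0,"y": 0,"z": 0,"turn": 0},{"x": 0,"y": 0,"z": 0,"turn": 0},{"x": 0,"y": 0,"z": 0,"turn": 0},{"x": 0,"y": 0,"z": 0,"turn": 0},{"x": 0,"y": 0,"z": 0,"turn": 0},{"x": 0,"y": 0,"z": 0,"turn": 0}], jaw=255, squeeze=25)

```text
clock: 17.5
position: [0.378, -0.2861, 0.0264]
tool_rot: [-3.139, -0.001, -1.571]
force: [-1.5, 1.4, 5.6]
opening: 0.0479
grip_force: 24.9
```

Emit:
send_rows(series=[{"x": 0,"y": 0,"z": -4,"turn": 0},{"x": 0,"y": -1,"z": -8,"turn": 0},{"x": -1.5,"y": -6,"z": -8,"turn": 0},{"x": -3,"y": -11,"z": -8,"turn": 0},{"x": -4.5,"y": -16,"z": -8,"turn": 0},{"x": -5.3,"y": -19.7,"z": -7,"turn": 0},{"x": -5.3,"y": -19.7,"z": -4,"turn": 0},{"x": -5.3,"y": -19.7,"z": -4,"turn": 0}])

```text
clock: 18.5
position: [0.5724, -0.2322, 0.0627]
tool_rot: [3.136, 0.001, -1.572]
force: [1.1, -1.0, -1.5]
opening: 0.0475
grip_force: 26.1
```

Emit:
send_rows(series=[{"x": 0,"y": 0,"z": 1.5,"turn": 0},{"x": 0,"y": 0,"z": 2.5,"turn": 0},{"x": 0,"y": 0,"z": 3,"turn": 0},{"x": 0,"y": 0,"z": 3,"turn": 0},{"x": 0,"y": 0,"z": 3,"turn": 0}])

```text
clock: 19.12
position: [0.5747, -0.2329, 0.0355]
tool_rot: [-3.141, -0.0, -1.571]
force: [-0.1, 0.6, -0.5]
opening: 0.0476
grip_force: 26.1
```

```bash
python3 - <<'E'
from h import *
m,im,V=wlook("w9")
k=(V[...,1]<45)&(V[...,2]>65)&(V[...,2]<135)
k[250:]=0
show(m,k,.005,300,"mark")
cv2.imwrite("pics/w9c.png",im)
E
```

```text
[ 0.5747 -0.2329  0.0355]
mark (147, 127, 241, 123) [ 0.572  -0.2427] 0.0671
mark (374, 0, 111, 250) [ 0.4877 -0.2872] 0.0587
mark (408, 0, 50, 20) [ 0.4922 -0.3459] 0.0107
mark (174, 0, 275, 180) [ 0.5513 -0.308 ] 0.0643
mark (134, 0, 57, 250) [ 0.5244 -0.2557] 0.1217
```

View pics/w9c.png

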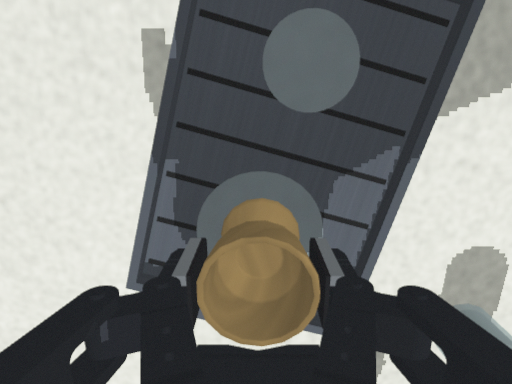

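The egg cup hangs over the large mark (mark centre column about 259, foot column about 260); the small mark is at (311,60). Lowering.

Emit:
send_rows(series=[{"x": 0,"y": 0,"z": 0.2,"turn": 0},{"x": 0,"y": 0,"z": 0.35,"turn": 0},{"x": 0,"y": 0,"z": 0.4,"turn": 0},{"x": 0,"y": 0,"z": 0.4,"turn": 0}])

```text
clock: 19.68
position: [0.5744, -0.2329, 0.0315]
tool_rot: [-3.141, -0.0, -1.571]
force: [-1.2, -0.0, 4.0]
opening: 0.0473
grip_force: 26.3
```

```bash
python3 - <<'E'
from h import *
m=np.load("pics/w9.npy",allow_pickle=True).item()
for p in[(259.5,171),(197,230),(322,230),(311,60)]:print(p,np.round(ray(m,*p,.005),4))
E
```

```text
(259.5, 171) [ 0.5741 -0.2674  0.005 ]
(197, 230) [ 0.6097 -0.233   0.005 ]
(322, 230) [ 0.5384 -0.2331  0.005 ]
(311, 60) [ 0.5487 -0.3233  0.005 ]
```

Emit:
send_rows(series=[{"x": 0,"y": 0,"z": 0,"turn": 0},{"x": 0,"y": 0,"z": 0,"turn": 0},{"x": 0,"y": 0,"z": 0,"turn": 0},{"x": 0,"y": 0,"z": 0,"turn": 0}], jaw=40)

```text
clock: 20.18
position: [0.5744, -0.2327, 0.0309]
tool_rot: [3.141, 0.0, -1.571]
force: [-0.4, -1.0, 0.3]
opening: 0.0722
grip_force: 0.0
```

Emit:
send_rows(series=[{"x": 0,"y": 0,"z": -2,"turn": 0},{"x": 0,"y": 0,"z": -5,"turn": 0},{"x": 0,"y": 0,"z": -10,"turn": 0},{"x": 0,"y": 0,"z": -15,"turn": 0},{"x": 0,"y": 0,"z": -18,"turn": 0},{"x": 0,"y": 0,"z": -18,"turn": 0},{"x": 0,"y": 0,"z": -18,"turn": 0}])

```text
clock: 21.05
position: [0.5737, -0.2325, 0.2099]
tool_rot: [3.14, 0.001, -1.572]
force: [0.4, 0.0, 0.1]
opening: 0.0723
grip_force: 0.0
```

```bash
python3 - <<'E'
from h import *
m,im,V=wlook("w10")
k=(V[...,1]>85)&(V[...,0]<28);k[260:]=0;k[:,:150]=0;k[:,370:]=0
show(m,k,.063,300,"egg")
E
```

```text
[ 0.5737 -0.2325  0.2099]
egg (232, 151, 52, 57) [ 0.5735 -0.2339] 0.0251
```

Egg cup placed well. Next the shaker.

Emit:
send_rows(series=[{"x": -2.5,"y": 5,"z": 0,"turn": 0},{"x": -5,"y": 10,"z": 0,"turn": 0},{"x": -6.7,"y": 12.9,"z": 0,"turn": 0},{"x": -6.7,"y": 12.9,"z": 0,"turn": 0},{"x": -6.7,"y": 12.9,"z": 0,"turn": 0}], jaw=0)

```text
clock: 21.72
position: [0.4457, -0.1658, 0.2105]
tool_rot: [3.141, -0.0, -1.571]
force: [-0.4, -0.2, -0.1]
opening: 0.0852
grip_force: 0.0
```

```bash
python3 - <<'E'
from h import *
m,im,V=wlook("w11")
u,v=proj(m,(.445,-.165,.058)).astype(int);print(u,v)
o=im[v-70:v+70,u-90:u+90];cv2.imwrite("pics/w11c.png",cv2.resize(o,None,fx=4,fy=4))
m2=m
for p in[(u,v)]:print(ray(m,*p,.058))
E
```

```text
[ 0.4457 -0.1658  0.2105]
258 181
[ 0.44576379 -0.16537199  0.058     ]
```

View pics/w11c.png

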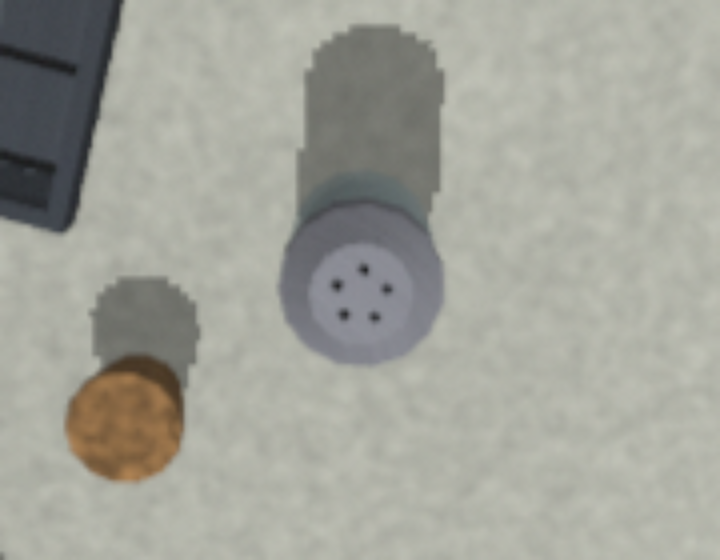

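The shaker's cap is centred at about (258.5,181.6); the cork at crop (125,420) is near the +x finger, so I open less.

Emit:
send_rows(series=[{"x": -0.05,"y": 0,"z": 5,"turn": 0},{"x": -0.05,"y": 0,"z": 10,"turn": 0},{"x": -0.05,"y": 0,"z": 15,"turn": 0},{"x": -0.05,"y": 0,"z": 18.8,"turn": 0},{"x": -0.05,"y": 0,"z": 19.8,"turn": 0},{"x": -0.05,"y": 0,"z": 19.8,"turn": 0}], jaw=60)

```text
clock: 22.52
position: [0.446, -0.1655, 0.0127]
tool_rot: [3.141, -0.0, -1.571]
force: [0.6, 0.2, 0.4]
opening: 0.0651
grip_force: 0.0
```

Emit:
send_rows(series=[{"x": 0,"y": 0,"z": 0,"turn": 0},{"x": 0,"y": 0,"z": 0,"turn": 0},{"x": 0,"y": 0,"z": 0,"turn": 0},{"x": 0,"y": 0,"z": 0,"turn": 0},{"x": 0,"y": 0,"z": 0,"turn": 0},{"x": 0,"y": 0,"z": 0,"turn": 0}], jaw=255, squeeze=30)

```text
clock: 23.28
position: [0.4463, -0.1653, 0.0144]
tool_rot: [-3.139, -0.0, -1.571]
force: [-2.2, -0.3, 6.4]
opening: 0.0377
grip_force: 29.9
```

Emit:
send_rows(series=[{"x": 0,"y": 0,"z": -4,"turn": 0},{"x": 0,"y": 0,"z": -9,"turn": 0},{"x": 4,"y": -1.5,"z": -10,"turn": 0},{"x": 8.5,"y": -4.5,"z": -10,"turn": 0},{"x": 13,"y": -8,"z": -10,"turn": 0},{"x": 15.8,"y": -10.4,"z": -9,"turn": 0},{"x": 15.8,"y": -10.4,"z": -4.5,"turn": 0},{"x": 15.8,"y": -10.4,"z": -4,"turn": 0}])

```text
clock: 24.28
position: [0.5462, -0.3223, 0.0492]
tool_rot: [3.134, 0.004, -1.573]
force: [0.4, 0.3, -1.4]
opening: 0.0373
grip_force: 30.8
```

Emit:
send_rows(series=[{"x": 0,"y": 0,"z": 1.5,"turn": 0},{"x": 0,"y": 0,"z": 2.5,"turn": 0},{"x": 0,"y": 0,"z": 3,"turn": 0},{"x": 0,"y": 0,"z": 3,"turn": 0},{"x": 0,"y": 0,"z": 3,"turn": 0}])

```text
clock: 24.9
position: [0.5498, -0.3233, 0.0237]
tool_rot: [-3.14, -0.0, -1.571]
force: [0.2, -0.5, -0.7]
opening: 0.0375
grip_force: 30.8
```

Emit:
send_rows(series=[{"x": 0,"y": 0.05,"z": 0.2,"turn": 0},{"x": 0,"y": 0.05,"z": 0.35,"turn": 0},{"x": 0,"y": 0.05,"z": 0.42,"turn": 0},{"x": 0,"y": 0.05,"z": 0.42,"turn": 0}])

```text
clock: 25.4
position: [0.5488, -0.3233, 0.0195]
tool_rot: [-3.142, -0.0, -1.571]
force: [-1.2, 1.1, 5.7]
opening: 0.0379
grip_force: 31.0
```

Emit:
send_rows(series=[{"x": 0,"y": 0,"z": 0,"turn": 0},{"x": 0,"y": 0,"z": 0,"turn": 0},{"x": 0,"y": 0,"z": 0,"turn": 0},{"x": 0,"y": 0,"z": 0,"turn": 0}], jaw=80)

```text
clock: 25.9
position: [0.5489, -0.3232, 0.0186]
tool_rot: [3.142, 0.0, -1.571]
force: [-0.3, 0.1, -0.4]
opening: 0.0584
grip_force: 0.0
```

Emit:
send_rows(series=[{"x": 0,"y": 0,"z": -2,"turn": 0},{"x": 0,"y": 0,"z": -5,"turn": 0},{"x": 0,"y": 0,"z": -10,"turn": 0},{"x": 0,"y": 0,"z": -15,"turn": 0},{"x": 0,"y": 0,"z": -20,"turn": 0},{"x": 0,"y": 0,"z": -20,"turn": 0},{"x": 0,"y": 0,"z": -20,"turn": 0}])

```text
clock: 26.78
position: [0.5484, -0.3229, 0.2183]
tool_rot: [3.141, 0.001, -1.572]
force: [-0.1, -0.4, 0.1]
opening: 0.0589
grip_force: 0.0
```

```bash
python3 - <<'E'
from h import *
m,im,V=wlook("w12")
u,v=proj(m,(.549,-.3225,.03)).astype(int);print(u,v)
o=im[v-70:v+110,u-90:u+90];cv2.imwrite("pics/w12c.png",cv2.resize(o,None,fx=3.3,fy=3.3))
print(proj(m,(.549,-.3225,.063))-[u-90,v-70])
E
```

```text
[ 0.5484 -0.3229  0.2183]
257 172
[90.46432613 78.13019124]
```

View pics/w12c.png

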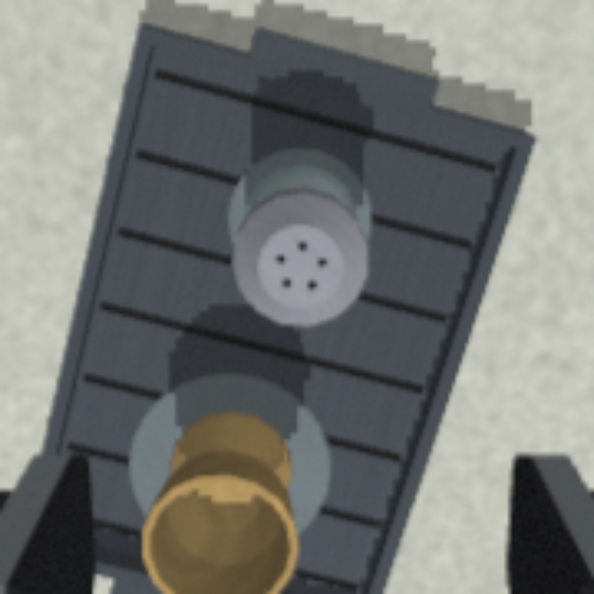

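The shaker stands centred on the small mark (cap at crop (301,258), expected (298,258)), and the egg cup stands on the large one. Now the large capsule.

Emit:
send_rows(series=[{"x": -5.7,"y": 1.7,"z": 0,"turn": 0},{"x": -11.4,"y": 3.4,"z": 0,"turn": 0},{"x": -17.1,"y": 5.1,"z": 0,"turn": 0},{"x": -22.8,"y": 6.8,"z": 0,"turn": 0},{"x": -28.5,"y": 8.5,"z": 0,"turn": 0},{"x": -34.2,"y": 10.2,"z": 0,"turn": 0},{"x": -40,"y": 11.8,"z": 0,"turn": 0},{"x": -45.5,"y": 13.4,"z": 0,"turn": 0}], jaw=0)

```text
clock: 27.82
position: [0.4136, 0.1331, 0.2176]
tool_rot: [3.14, -0.002, -1.571]
force: [1.4, -0.2, 0.4]
opening: 0.0852
grip_force: 0.0
```

Emit:
send_rows(series=[{"x": -5,"y": 1.4,"z": 0,"turn": 0},{"x": -10,"y": 2.9,"z": 0,"turn": 0},{"x": -15,"y": 4.3,"z": 0,"turn": 0},{"x": -15,"y": 4.3,"z": 3,"turn": 0},{"x": -15,"y": 4.3,"z": 3,"turn": 0},{"x": -15,"y": 4.3,"z": 3,"turn": 0}])

```text
clock: 28.58
position: [0.3724, 0.2814, 0.1888]
tool_rot: [3.142, -0.001, -1.572]
force: [0.5, -0.3, 0.3]
opening: 0.0855
grip_force: 0.0
```

```bash
python3 - <<'E'
from h import *
m,im,V=wlook("w13")
u,v=proj(m,(.372,.282,.046)).astype(int);print(u,v,ray(m,u,v,.046))
o=im[v-70:v+70,u-90:u+90];cv2.imwrite("pics/w13c.png",cv2.resize(o,None,fx=4,fy=4))
E
```

```text
[0.3724 0.2814 0.1888]
258 183 [0.37256887 0.28122746 0.046     ]
```

View pics/w13c.png

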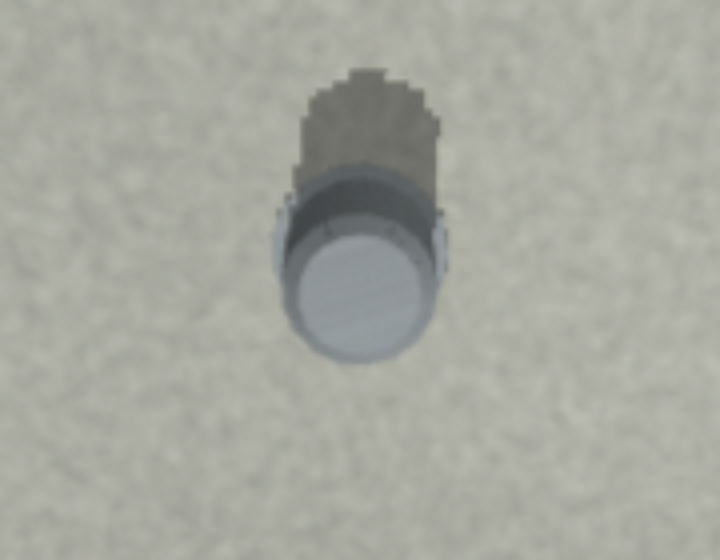

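The large capsule's top is centred at crop (361,290), so it sits near (0.372, 0.2835).

Emit:
send_rows(series=[{"x": -0.1,"y": 0,"z": 5,"turn": 0},{"x": -0.1,"y": 0,"z": 10,"turn": 0},{"x": -0.1,"y": 0,"z": 14,"turn": 0},{"x": -0.1,"y": 0,"z": 16.6,"turn": 0},{"x": -0.1,"y": 0,"z": 17.4,"turn": 0},{"x": -0.1,"y": 0,"z": 17.4,"turn": 0}])

```text
clock: 29.38
position: [0.3727, 0.2831, 0.0154]
tool_rot: [-3.141, 0.001, -1.572]
force: [0.1, -0.1, 1.1]
opening: 0.0853
grip_force: 0.0
```

Emit:
send_rows(series=[{"x": 0,"y": 0,"z": 0,"turn": 0},{"x": 0,"y": 0,"z": 0,"turn": 0},{"x": 0,"y": 0,"z": 0,"turn": 0},{"x": 0,"y": 0,"z": 0,"turn": 0},{"x": 0,"y": 0,"z": 0,"turn": 0},{"x": 0,"y": 0,"z": 0,"turn": 0},{"x": 0,"y": 0,"z": 0,"turn": 0}], jaw=255, squeeze=22)

```text
clock: 30.25
position: [0.3724, 0.2833, 0.0158]
tool_rot: [-3.141, 0.001, -1.571]
force: [-0.3, -1.5, 6.1]
opening: 0.0359
grip_force: 21.9
```

```bash
python3 - <<'E'
from h import *
im=cv2.imread("pics/top0.png");m=cams.camera_model("top")
V=cv2.cvtColor(im,cv2.COLOR_BGR2HSV).astype(int)
# disc colour inside tin, and tin rim outline: bright-thin rim hard, use wall mask (bluish grey dark)
k=((V[...,0]>100)|(V[...,2]<85))&(V[...,2]<110)|((V[...,0]<25)&(V[...,1]>80))
r=np.zeros_like(k);r[85:165,205:283]=k[85:165,205:283]
show(m,r,.075,500,"tin")
w=cv2.imread("pics/w2.png");
E
```

```text
tin (212, 91, 62, 62) [0.6185 0.0127] 0.0663
```

Emit:
send_rows(series=[{"x": 0,"y": 0,"z": -5,"turn": 0},{"x": 0,"y": 0,"z": -11,"turn": 0},{"x": 3,"y": -2.7,"z": -15,"turn": 0},{"x": 7,"y": -6.2,"z": -18,"turn": 0},{"x": 11,"y": -9.8,"z": -18,"turn": 0},{"x": 15,"y": -13.4,"z": -18,"turn": 0},{"x": 19,"y": -17,"z": -18,"turn": 0},{"x": 23,"y": -20.5,"z": -18,"turn": 0}])

```text
clock: 31.25
position: [0.5779, 0.0513, 0.195]
tool_rot: [-3.141, 0.0, -1.571]
force: [-0.1, 0.7, -0.8]
opening: 0.036
grip_force: 22.6
```

Emit:
send_rows(series=[{"x": 4,"y": -3.6,"z": 0,"turn": 0},{"x": 4,"y": -3.6,"z": 0,"turn": 0},{"x": 4,"y": -3.6,"z": 0,"turn": 0}])

```text
clock: 31.62
position: [0.6124, 0.0126, 0.1944]
tool_rot: [3.14, 0.0, -1.572]
force: [-0.5, -0.6, -0.1]
opening: 0.036
grip_force: 22.6
```

```bash
python3 - <<'E'
from h import *
m,im,V=wlook("w14");s=sense();print(s["opening"],s["grip_force"])
print(proj(m,(.611,.013,.075)))
E
```

```text
[0.6124 0.0126 0.1944]
0.03586286775483687 22.626591630396433
[259.7685801  190.24107329]
```

View pics/w14.png

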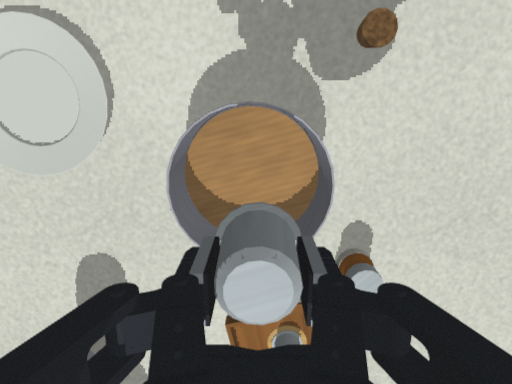

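```bash
python3 - <<'E'
from h import *
m=np.load("pics/w14.npy",allow_pickle=True).item()
for p in[(250,101),(167,180),(333,182),(190,236)]:print(p,np.round(ray(m,*p,.075),4))
im=cv2.imread("pics/w14.png");V=cv2.cvtColor(im,cv2.COLOR_BGR2HSV)
k=(V[...,0]<25)&(V[...,1]>100)&(V[...,2]>60);k[:90]=0;k[215:]=0;k[:,:150]=0;k[:,340:]=0
c=max(blobs(k,500),key=cv2.contourArea)
c=c[(c[:,0,1]<200)]
for z in(.012,.02,.03,.04,.046):print(z,fitcircle(m,c,z))
E
```

```text
(250, 101) [ 0.6187 -0.0585  0.075 ]
(167, 180) [0.6876 0.0042 0.075 ]
(333, 182) [0.5504 0.006  0.075 ]
(190, 236) [0.6715 0.0541 0.075 ]
0.012 (array([0.61927729, 0.01353319]), np.float64(0.06745832363675325))
0.02 (array([0.61911724, 0.01177506]), np.float64(0.06580137390316913))
0.03 (array([0.61891719, 0.00957739]), np.float64(0.063730186736184))
0.04 (array([0.61871713, 0.00737972]), np.float64(0.06165899956920154))
0.046 (array([0.6185971 , 0.00606112]), np.float64(0.060416287269012436))
```

The tin's rim spans columns 167–333, giving a centre of about (0.619, 0.012); the disc looks to lie near 20 mm, and contact will decide.

Emit:
send_rows(series=[{"x": 0.1,"y": -0.6,"z": 0,"turn": 0},{"x": 0.1,"y": -0.6,"z": 4,"turn": 0},{"x": 0.1,"y": -0.6,"z": 8,"turn": 0},{"x": 0.1,"y": -0.6,"z": 11,"turn": 0},{"x": 0.1,"y": -0.6,"z": 12.5,"turn": 0},{"x": 0.1,"y": -0.6,"z": 12.5,"turn": 0},{"x": 0.1,"y": -0.6,"z": 12.5,"turn": 0}])

```text
clock: 32.55
position: [0.6201, 0.0121, 0.0714]
tool_rot: [-3.139, 0.0, -1.571]
force: [-0.2, -0.2, 0.2]
opening: 0.0362
grip_force: 22.6
```

Emit:
send_rows(series=[{"x": 0,"y": 0,"z": 0.3,"turn": 0},{"x": 0,"y": 0,"z": 0.6,"turn": 0},{"x": 0,"y": 0,"z": 0.9,"turn": 0},{"x": 0,"y": 0,"z": 1.2,"turn": 0},{"x": 0,"y": 0,"z": 1.2,"turn": 0}])

```text
clock: 33.17
position: [0.6188, 0.0116, 0.0574]
tool_rot: [3.141, -0.0, -1.571]
force: [-1.1, 0.5, 0.3]
opening: 0.0363
grip_force: 22.6
```

Emit:
send_rows(series=[{"x": 0,"y": 0,"z": 0.3,"turn": 0},{"x": 0,"y": 0,"z": 0.6,"turn": 0},{"x": 0,"y": 0,"z": 0.9,"turn": 0},{"x": 0,"y": 0,"z": 1.2,"turn": 0},{"x": 0,"y": 0,"z": 1.2,"turn": 0}])

```text
clock: 33.8
position: [0.6188, 0.0117, 0.0454]
tool_rot: [3.141, -0.0, -1.571]
force: [-0.0, 0.1, -0.4]
opening: 0.0363
grip_force: 22.6
```

Emit:
send_rows(series=[{"x": 0,"y": 0,"z": 0.1,"turn": 0},{"x": 0,"y": 0,"z": 0.2,"turn": 0},{"x": 0,"y": 0,"z": 0.3,"turn": 0},{"x": 0,"y": 0,"z": 0.3,"turn": 0}])

```text
clock: 34.3
position: [0.619, 0.0117, 0.0427]
tool_rot: [3.141, -0.0, -1.571]
force: [-0.2, 0.3, -0.5]
opening: 0.0365
grip_force: 22.6
```

Emit:
send_rows(series=[{"x": 0,"y": 0,"z": 0.1,"turn": 0},{"x": 0,"y": 0,"z": 0.2,"turn": 0},{"x": 0,"y": 0,"z": 0.3,"turn": 0},{"x": 0,"y": 0,"z": 0.3,"turn": 0}])

```text
clock: 34.8
position: [0.6189, 0.0117, 0.0397]
tool_rot: [3.141, -0.0, -1.571]
force: [-0.1, 0.3, -0.3]
opening: 0.036
grip_force: 22.6
```

Emit:
send_rows(series=[{"x": 0,"y": 0,"z": 0.1,"turn": 0},{"x": 0,"y": 0,"z": 0.2,"turn": 0},{"x": 0,"y": 0,"z": 0.2,"turn": 0}])

```text
clock: 35.17
position: [0.619, 0.0117, 0.0379]
tool_rot: [-3.142, -0.0, -1.571]
force: [-0.6, -0.5, 0.7]
opening: 0.0365
grip_force: 22.7
```

Emit:
send_rows(series=[{"x": 0,"y": 0,"z": 0.1,"turn": 0},{"x": 0,"y": 0,"z": 0.1,"turn": 0},{"x": 0,"y": 0,"z": 0.1,"turn": 0}])

```text
clock: 35.55
position: [0.619, 0.0117, 0.0379]
tool_rot: [-3.141, -0.0, -1.571]
force: [-1.0, -0.2, 5.5]
opening: 0.0363
grip_force: 23.2
```

Contact at 5.5 N. Release a little and withdraw.

Emit:
send_rows(series=[{"x": 0,"y": 0,"z": -0.02,"turn": 0},{"x": 0,"y": 0,"z": -0.02,"turn": 0},{"x": 0,"y": 0,"z": -0.02,"turn": 0},{"x": 0,"y": 0,"z": -0.02,"turn": 0}], jaw=105)

```text
clock: 36.05
position: [0.6189, 0.0117, 0.0368]
tool_rot: [3.141, -0.0, -1.571]
force: [-0.7, -0.1, 0.1]
opening: 0.0502
grip_force: 0.0
```

Emit:
send_rows(series=[{"x": 0,"y": 0,"z": -1,"turn": 0},{"x": 0,"y": 0,"z": -3,"turn": 0},{"x": 0,"y": 0,"z": -7,"turn": 0},{"x": 0,"y": 0,"z": -12,"turn": 0},{"x": 0,"y": 0,"z": -17,"turn": 0},{"x": 0,"y": 0,"z": -20,"turn": 0},{"x": 0,"y": 0,"z": -20,"turn": 0},{"x": 0,"y": 0,"z": -20,"turn": 0}])

```text
clock: 37.05
position: [0.6183, 0.0117, 0.2365]
tool_rot: [3.14, 0.0, -1.572]
force: [-0.7, 0.0, -0.1]
opening: 0.0503
grip_force: 0.0
```

```bash
python3 - <<'E'
from h import *
m,im,V=wlook("w15")
t=cams.read_camera("top")[:,:,::-1]
cv2.imwrite("pics/fin.png",np.hstack([cv2.resize(im,(400,300)),cv2.resize(t,(400,300))]))
E
```

```text
[0.6183 0.0117 0.2365]
```

View pics/fin.png

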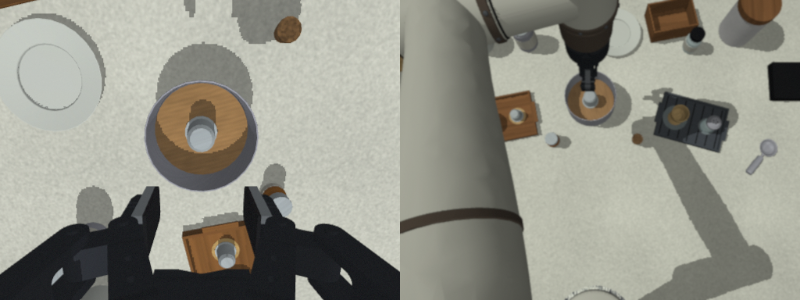

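The large capsule stands upright in the centre of the tin (left image, about (202,135)); the tray items that are in view and the jar stand where they should. Handing in.

```bash
python3 -c "
from workcell import workorder
print(workorder.finish_job())"
```

```text
the job is handed in; nothing more can be done
None
```

I handed the job in after about 37 s of robot time: both trays and the tin were filled in the order asked, each tray piece measured within about 2 mm of its mark's centre, the large capsule stood upright mid-tin, nothing was dropped, and the jam jar was not touched.

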